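# Eject the sunk garnish pot and put it out for washing

## Robot

A 6-joint arm with a two-finger parallel gripper is mounted at the origin on the work surface. World frame = base frame: x ahead of the robot, y to its left, z up, the work surface at z = 0. Lengths are in m, angles in rad, forces in N, time in s.
With the tool pointing down it reaches from about 0.35 to 0.85 m from the base axis. Payload 8.1 kg.
Tool frame: the origin (TCP) lies midway between the tips of the shut fingers; the grasp point (between the pads) lies 19 mm behind it; z points along the fingers, y is the line along which they close (so a half turn about z gives the same grasp; the last joint's range is limited). The gripper opens to 93 mm and grips with 3 to 60 N. Pads are 15 mm wide; open, the fingers measure 128 mm over their backs; the gripper's body (75 mm by 188 mm) begins 65 mm behind the grasp point.
Start: joints at [1.086, 0.13, 1.488, -0, 1.523, -0.085], TCP at [0.234, 0.553, 0.182] pointing down, gripper open.
Joint ranges: [-2.96, 2.96], [-0.89, 2.26], [0.02, 2.5], [-1.34, 4.48], [0, 2.73], [-2.66, 2.66]. Speed limits (rad/s): [2.39, 2.39, 2.79, 3.14, 3.14, 3.14].

## Interface

Orientations are given as a rotation vector (axis times angle).
In Python, from plant import read_state, read_camera, camera_model, close_job gives the robot as it stands. The module is installed in compiled form; this text tells all that it offers.
- The arm moves only by the tool carry_out, never from a script. Its argument "moves" is a list of rows, each an object of numbers: "jaw": the finger opening in m, from 0 to 0.093; "dx", "dy", "dz": the shift along the tool's x, y, z in m; "yaw": the turn about the tool's z in rad. In form: [{"jaw": .., "dx": .., "dy": .., "dz": .., "yaw": ..}, ...]. A call has 1 to 8 rows; each row shifts and turns the commanded pose from where the row before left it, along the tool's axes as they then stand; what a row does not reach is not made up. A row lasts 1/8 s, in which the tool goes at most 62.5 mm and 10.7 degrees, less where a joint would pass 70% of its speed; a pose out of reach is approached as far as the arm can. A call is refused whole if a number of a shift passes 0.0625 or a number of a turn 0.188, either way. A call with a gripper value outside its range is refused whole. The fingers move at their own pace and stop on an object; "grip_force" is the grip in N (left out, the last holds). Time passes only in rows, so rows that do not move let the fingers close. It gives the time, the measured TCP pose, the force, the opening and the grip force at its end, in the units of the state.
- read_state(): the state, without advancing time (a new reading comes with each control period).
- read_camera(name): name is "scene" or "side" or "wrist"; returns the picture (420x560x3 uint8, red, green, blue); there is no depth.
- camera_model(name): a dict with "camera_matrix" (3x3 intrinsics, pixels), "view" (4x4, takes a point from world to camera coordinates). Camera axes: x right, y up, looking along -z (the intrinsics and any distortion apply to the point x, -y, -z); pixel columns grow to the right and rows downward; lengths in m; the calibration is good to about 2 mm. A picture is of the moment at which its call begins: read the wrist's pose just before it. camera_model takes no time and is no camera call; for the wrist camera it gives the pose at the moment of the call.
- close_job(): hands the job in; it is judged then, once.
The state is a dict: "t": time; "q": joint angles; "dq": joint speeds; "joint_torque": joint torques, N m; "tool_pos": TCP position; "orientation": TCP orientation; "force": force on the tool from outside, world axes, zero at the start; "wrist_torque": the same for the moment, N m; "opening": finger opening in m; "gripper_force": force on a finger pad.
Only numpy, scipy, OpenCV 4.12 (cv2) and the standard library are available. Lean on these libraries where they do the work, as an engineer would, in place of code of your own. Each camera call takes 0.05 s, during which the arm holds its last target. There are 200 camera calls.

## Task

The short garnish pot that sits sunk in the black station has to go for washing: slide the safety cover in front of its well fully off its push stud, then press that stud all the way home against its stop - gently, no leaning on it - so that the ejector lifts the pot and it stays up. Lift the raised pot out and set it down gently, upright, flat in the steel wash-up tray beside the cup that is already there. Leave the tall pot in its well and everything else where it is.

Things in the scene. Friction and masses are not known exactly. Their poses are not given: they have to be found in the camera images.
- station: black insulated garnish station, fixed, 200 x 300 mm (x, y), deck 95 mm above the table. Origin: centre of its underside; z up, x from the stud side to the well side. Each stud works, by a lever, the ejector rod that comes up through the floor of the well on its own side (same y). Studs lie at x -55, y +60 (left) and -60 mm (right), each under its own sliding cover.
- well_l (a point): centre of the mouth of the left well, at deck level (station x +45, y +60 mm): round, 53 mm wide, 60 mm deep, with an ejector hole in its floor.
- well_r (a point): the same for the right well (station x +45, y -60 mm).
- pot_mid (a point): the pot to take: plain steel cylinder, flat closed lid, 50 mm diameter, 58 mm high, about 0.12 kg. The point is its centre, half-way up. It starts on the floor of the left or the right well, lid 2 mm below the deck, so it cannot be gripped until ejected. The stud's full stroke lifts it 32 mm (30 mm proud, loose in the well); it stays up when the stud is let go.
- tallpot_mid (a point): the tall pot in the other well: same steel and diameter (50 mm), 88 mm high, so it stands 28 mm above the deck. The point is its centre, half-way up. It stays in its well.
- catch_l (a joint): slide of the left stud's steel safety cover, m: 0 = right over the stud, 0.050 = fully open (end stop). It slides towards the station's +y; about 3 N moves it; it stays where it is left. It starts between 0 and 0.006.
- catch_r (a joint): the same for the right stud's cover, which opens towards the station's -y.
- tab_l (a point): centre of the upright grip tab on the left cover: 30 mm (station x) by 12 mm (y), 22 mm high, to be pinched from above or pushed on its side; 61 mm above the deck. The cover's flat roof under it is 50 mm (x) by 40 mm (y), its top 50 mm above the deck, with walls down to the deck on its two x sides.
- tab_r (a point): the same on the right cover.
- stud_l: left push stud, steel, 22 mm diameter. Origin: centre of its flat top. Goes straight down; its stop is set differently each time and is not visible: 16 to 28 mm below the start, 3 to 15 mm above the deck. First 0 to 12 mm free play, last 16 mm lift the pot 2 mm per mm. Takes 6 to 11 N to move; a rise above 15 N is the stop. Stays where left. Never more than 60 N on it.
- stud_r: the same, on the right.
- tray: steel wash-up tray, fixed, 170 x 220 mm (x, y) outside, rim 14 mm high and 4 mm thick, floor 4 mm above the table. Origin: centre of its underside. The +y end holds a cup, the -y half is free.
- cup_rim (a point): used steel cup standing in the +y half of the tray, about 60 mm wide and 60 mm high; the point is the centre of its mouth. A bystander.
- jigger: waisted steel jigger, 85 mm high, on the rubber mat at the far edge; origin at its foot. A bystander.
- tin: open steel shaker tin, 86 mm wide, 140 mm high; origin at its foot. A bystander.
- bottle_a: amber bottle, 68 mm wide, 250 mm high; origin at its foot. A bystander.
- bottle_b: green bottle, 64 mm wide, 240 mm high; origin at its foot. A bystander.
- muddler: dark wooden muddler, 170 mm long, lying on the rubber mat; origin at one end, its own z along its length. A bystander.
- jar: glass jar with steel lid, 70 mm wide, 90 mm high; origin at its foot. A bystander.
Mind the look-alikes: they are no part of the job. What is shaped like the part that bears pot_mid but green or red is not meant.

How it is judged:
By the outcome, as a careful person would: the job done as asked, in the order asked, and still so for the second after the job is handed in, with the robot touching nothing.
It also fails if it takes over 69 s, if anything falls off the work surface, if the arm or the gripper's body presses on something with over 40 N, if the wrist force passes 120 N, or if a joint passes its speed limit or range.

## Working session

There is one attempt and no reset: what is moved stays moved. The work goes in short steps, Python scripts to look and compute and a tool call to move; the robot and the scene stay as the last step left them, time stands still between calls to the robot, and variables do not carry over. Pictures are saved under pics/ and viewed, at most 10 in all, crops included, and the job is handed in when it is done.

Besides the shell and the picture viewer there is one more tool, called after "Request:" as a command line: name --argument value ..., lists and objects as JSON in quotes. carry_out: Moves the arm, as the interface text tells. Its arguments: {"type":"object","properties":{"moves":{"type":"array","items":{"type":"object","properties":{"jaw":{"type":"number"},"dx":{"type":"number"},"dy":{"type":"number"},"dz":{"type":"number"},"yaw":{"type":"number"}}}},"grip_force":{"type":"number"}},"required":["moves"]}

```bash
mkdir -p pics
python3 - <<'E'
from plant import *
import cv2,numpy as np
for n in("scene","side"):
    cv2.imwrite(f"pics/{n}0.png",cv2.resize(read_camera(n),(784,588),interpolation=cv2.INTER_CUBIC)[:,:,::-1])
    m=camera_model(n);print(n,{k:np.round(v,4).tolist() if not isinstance(v,str) else v for k,v in m.items()})
s=read_state();print(s)
E
```

```text
scene {'camera_matrix': [[421.0072, 0.0, 277.6074], [0.0, 421.0072, 206.0098], [0.0, 0.0, 1.0]], 'view': [[0.82, 0.5721, 0.0182, -0.4693], [-0.4346, 0.6015, 0.6704, 0.1697], [0.3726, -0.5576, 0.7418, -1.6942], [0.0, 0.0, 0.0, 1.0]]}
side {'camera_matrix': [[435.9836, 0.0, 280.6914], [0.0, 435.9836, 202.9105], [0.0, 0.0, 1.0]], 'view': [[0.8775, -0.4794, 0.0096, -0.4796], [0.3719, 0.6932, 0.6173, -0.3051], [-0.3026, -0.5381, 0.7867, -1.1604], [0.0, 0.0, 0.0, 1.0]]}
{'t': 0.1, 'q': array([ 1.08562318e+00,  1.31104760e-01,  1.48915724e+00, -4.81007670e-06,
        1.52298292e+00, -8.53969680e-02]), 'dq': array([-0.00150199, -0.0011664 , -0.00266889,  0.00151572,  0.00034446,
        0.00069923]), 'joint_torque': array([ 9.54916504e-04, -5.61339426e+01, -4.93097091e+01,  7.69565580e-02,
        2.90477212e-02, -8.43560179e-05]), 'tool_pos': array([0.23324303, 0.55219703, 0.18138818]), 'orientation': array([-6.23701559e-01, -3.07858767e+00,  2.49222967e-03]), 'force': array([-0.17989546,  0.05101012,  0.13799107]), 'wrist_torque': array([-0.04189956, -0.05615443,  0.01623763]), 'gripper_force': 0.0, 'opening': 0.09307920445292003}
```

View pics/scene0.png

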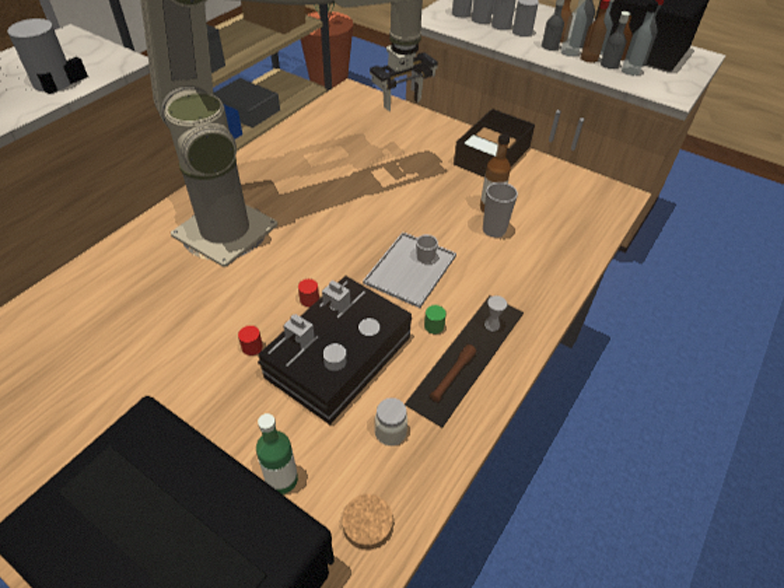

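View pics/side0.png

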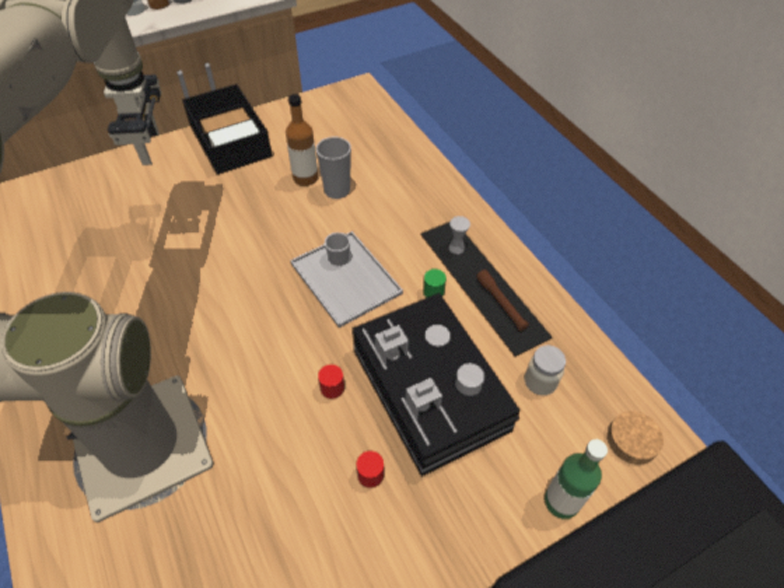

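The short pot is in the left well, on the tray side (scene ~(369,327), side ~(437,336)). The tall pot is in the right well. I'll enlarge both views to get the station and tray positions.

Run:
```python
import cv2,numpy as np
from plant import *
a=read_camera("scene");b=read_camera("side")
c=a[160:310,180:330]; d=b[160:340,200:380]
im=np.hstack([cv2.resize(c,(400,400),interpolation=cv2.INTER_CUBIC),cv2.resize(d,(400,400),interpolation=cv2.INTER_CUBIC)])
im=np.clip(im.astype(float)*1.3,0,255).astype('uint8')
cv2.imwrite("pics/crop1.png",im[:,:,::-1])
```

```text
(no output)
```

View pics/crop1.png

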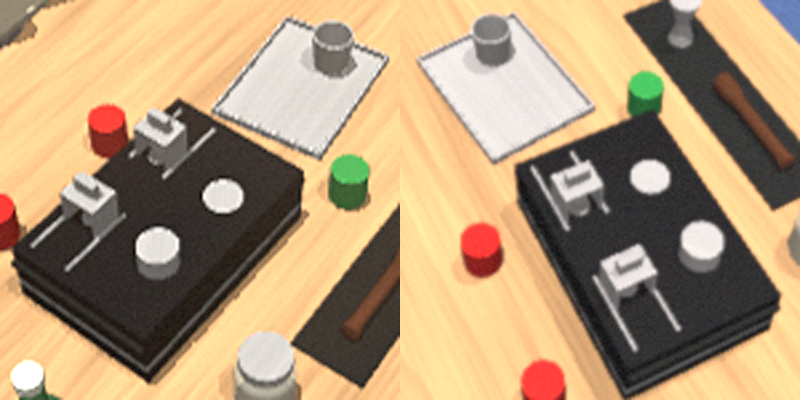

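```bash
cat > h.py <<'E'
import numpy as np
from plant import *
from scipy.optimize import least_squares
def proj(n,P,m=None):
    m=m or camera_model(n);P=np.atleast_2d(P);V=np.array(m["view"]);K=np.array(m["camera_matrix"])
    c=P@V[:3,:3].T+V[:3,3];c=c*[1,-1,-1];p=c@K.T;return p[:,:2]/p[:,2:]
def ray(n,uv,z,m=None):
    m=m or camera_model(n);V=np.array(m["view"]);K=np.array(m["camera_matrix"])
    d=np.linalg.inv(K)@[uv[0],uv[1],1]*[1,-1,-1];R=V[:3,:3];o=-R.T@V[:3,3];d=R.T@d
    return o+d*(z-o[2])/d[2]
def w(p,l):
    c,s=np.cos(p[2]),np.sin(p[2]);l=np.array(l,float)
    return np.c_[p[0]+c*l[:,0]-s*l[:,1],p[1]+s*l[:,0]+c*l[:,1],l[:,2]]
E
python3 - <<'E'
from h import *
S=lambda a:np.array(a,float)/2.6667+[180,160]-0.3
D=lambda a:np.array(a,float)/2.2222+[200,160]-0.3
loc=[[.045,.06,.093],[.045,-.06,.123],[-.055,.062,.167],[-.055,-.062,.167],[-.1,.15,.095],[.1,.15,.095],[.1,-.15,.095],[-.1,-.15,.095]]
sc=S([[223,197],[157.5,245],[160,121],[88,185],[180,100],[303,178],[150,365],[17,256]])
sd=D([[250,177],[302,240],[178,173],[230,260],[117,168],[255,115],[377,297],[228,382]])
def f(p,n,l,u): return (proj(n,w(p,l))-u).ravel()
for k in("scene","side","both"):
    g=lambda p:np.r_[f(p,"scene",loc,sc)*(k!="side"),f(p,"side",loc,sd)*(k!="scene")]
    r=least_squares(g,[.55,-.1,.1],loss="soft_l1");print(k,r.x.round(4));
print(g(r.x).reshape(-1,2).round(1).tolist())
p=r.x
print("wells,tabs,studs",w(p,loc[:4]).round(4).tolist(),w(p,[[-.055,.06,.11]]).round(4))
ts=S([[288,18],[388,60],[320,157],[213,110]]);td=D([[18,62],[113,14],[194,103],[96,160]])
print([ray("scene",u,.014)[:2].round(3).tolist() for u in ts]);print([ray("side",u,.014)[:2].round(3).tolist() for u in td])
print("cup",ray("scene",S([333,33]),.064).round(3),ray("side",D([92,28]),.064).round(3))
print("green",ray("scene",S([350,166]),.04).round(3),"red",ray("scene",S([107,117]),.04).round(3))
E
```

```text
scene [ 0.5481 -0.1677 -0.0184]
side [ 0.5402 -0.1647 -0.0364]
both [ 0.5424 -0.1647 -0.033 ]
[[0.2, -0.0], [-0.1, 0.7], [-0.9, -1.7], [-0.7, -1.6], [-0.7, -0.5], [0.5, -2.4], [-2.5, -8.8], [-2.3, -2.6], [0.7, 0.4], [1.1, 0.7], [0.9, 0.3], [0.5, -0.5], [-0.6, -0.8], [-0.2, -2.3], [3.1, 0.0], [1.0, -4.4]]
wells,tabs,studs [[0.5894, -0.1062, 0.093], [0.5854, -0.2262, 0.123], [0.4895, -0.1009, 0.167], [0.4854, -0.2249, 0.167]] [[ 0.4894 -0.1029  0.11  ]]
[[0.429, 0.275], [0.596, 0.286], [0.616, 0.073], [0.45, 0.059]]
[[0.424, 0.272], [0.589, 0.293], [0.615, 0.083], [0.449, 0.061]]
cup [0.527 0.24  0.064] [0.532 0.24  0.064]
green [0.667 0.064 0.04 ] red [ 0.358 -0.054  0.04 ]
```

Request:
carry_out --moves '[{"yaw":-0.183,"dz":-0.04,"jaw":0.0},{"yaw":-0.183,"dz":-0.03},{"dx":-0.02,"dy":-0.06},{"dx":-0.02,"dy":-0.06},{"dx":-0.02,"dy":-0.06},{"dx":-0.02,"dy":-0.06},{"dx":-0.02,"dy":-0.06},{"dx":-0.02,"dy":-0.06}]' --grip_force 10

```text
invalid input at $.moves[0]: expected keys jaw, dx, dy, dz, yaw
```

Request:
carry_out --moves '[{"dx":-0.02,"dy":-0.06},{"dx":-0.02,"dy":-0.06},{"dx":-0.02,"dy":-0.06},{"dx":-0.02,"dy":-0.06},{"dx":-0.02,"dy":-0.06},{}]'

```text
invalid input at $.moves[0]: expected keys jaw, dx, dy, dz, yaw
```

Request:
carry_out --moves '[{"jaw":0,"dx":0,"dy":0,"dz":-0.04,"yaw":-0.183},{"jaw":0,"dx":0,"dy":0,"dz":-0.03,"yaw":-0.183},{"jaw":0,"dx":-0.02,"dy":-0.06,"dz":0,"yaw":0},{"jaw":0,"dx":-0.02,"dy":-0.06,"dz":0,"yaw":0},{"jaw":0,"dx":-0.02,"dy":-0.06,"dz":0,"yaw":0},{"jaw":0,"dx":-0.02,"dy":-0.06,"dz":0,"yaw":0},{"jaw":0,"dx":-0.02,"dy":-0.06,"dz":0,"yaw":0},{"jaw":0,"dx":-0.02,"dy":-0.06,"dz":0,"yaw":0}]' --grip_force 10

```text
t: 1.2
tool_pos: [0.3401, 0.1913, 0.2523]
orientation: [0.052, 3.14, 0.0]
force: [1.7, 0.2, -0.3]
opening: 0.0176
gripper_force: 0.0
```

Request:
carry_out --moves '[{"jaw":0,"dx":-0.027,"dy":-0.055,"dz":0,"yaw":0},{"jaw":0,"dx":-0.027,"dy":-0.055,"dz":0,"yaw":0},{"jaw":0,"dx":-0.027,"dy":-0.055,"dz":0,"yaw":0},{"jaw":0,"dx":-0.027,"dy":-0.055,"dz":0,"yaw":0},{"jaw":0,"dx":-0.026,"dy":-0.055,"dz":0,"yaw":0},{"jaw":0,"dx":-0.026,"dy":-0.055,"dz":0,"yaw":0},{"jaw":0,"dx":0,"dy":0,"dz":0,"yaw":0},{"jaw":0,"dx":0,"dy":0,"dz":0,"yaw":0}]'

```text
t: 2.2
tool_pos: [0.4884, -0.1418, 0.2519]
orientation: [-0.054, -3.14, -0.001]
force: [0.1, 0.4, -0.3]
opening: 0.0005
gripper_force: 0.0
```

Run:
```python
from h import *
import cv2
m=camera_model("wrist");a=read_camera("wrist")
cv2.imwrite("pics/w1.png",cv2.resize(a,(784,588),interpolation=cv2.INTER_CUBIC)[:,:,::-1])
np.savez("w1.npz",view=m["view"],camera_matrix=m["camera_matrix"])
V=np.array(m["view"]);print((-V[:3,:3].T@V[:3,3]).round(3),V[2,:3].round(2),read_state()["tool_pos"].round(4),read_state()["orientation"].round(4))
print((proj("wrist",[[.489,-.101,.167],[.589,-.106,.093],[.585,-.226,.123],[.485,-.225,.167]],m)*1.4).round())
```

```text
[ 0.409 -0.138  0.455] [-0.28  0.01  0.96] [ 0.4885 -0.1413  0.2523] [-5.250e-02 -3.141e+00 -8.000e-04]
[[454. 284.]
 [437. 375.]
 [287. 393.]
 [258. 284.]]
```

View pics/w1.png

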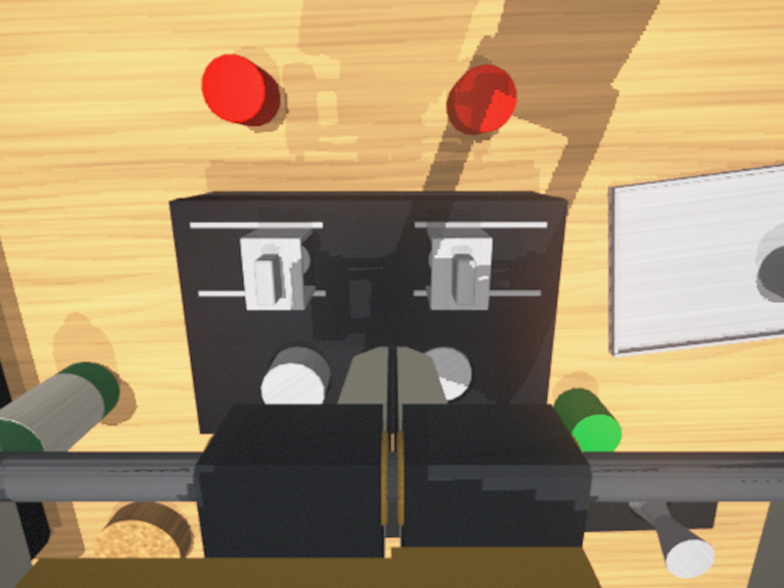

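Run:
```python
from h import *
m=dict(np.load("w1.npz"))
loc=[[.045,-.06,.123],[-.055,.063,.167],[-.055,-.063,.167],[-.1,.15,.095],[-.1,-.15,.095],[.1,-.15,.095]]
u=np.array([[293,387],[465,280],[265,281],[567,202],[170,202],[200,433]])/1.4
f=lambda p:(proj("wrist",w(p,loc),m)-u).ravel()
r=least_squares(f,[.54,-.16,-.03],loss="soft_l1");print(r.x.round(4),(r.fun.reshape(-1,2)*1.4).round(1).tolist())
p=r.x;print(w(p,[[-.055,.06,.1],[-.055,.063,.156],[.045,.06,.095]]).round(4))
print(ray("wrist",np.array([612,187])/1.4,.014,m),ray("wrist",np.array([613,354])/1.4,.014,m))
```

```text
[ 0.5406 -0.1592 -0.0335] [[0.2, 3.9], [-0.5, 1.6], [0.0, 0.8], [1.6, -3.3], [-0.9, -2.9], [0.0, -0.6]]
[[ 0.4877 -0.0974  0.1   ]
 [ 0.4878 -0.0944  0.156 ]
 [ 0.5876 -0.1007  0.095 ]]
[0.44475657 0.06264492 0.014     ] [0.61089194 0.07988242 0.014     ]
```

The wrist view shows the left tab top at (465,280), the right tab at (265,281) and the tall lid at (293,387). I'll descend on the -y side of the left tab, then push.

Request:
carry_out --moves '[{"jaw":0,"dx":0,"dy":0,"dz":0.05,"yaw":0},{"jaw":0,"dx":0,"dy":0,"dz":0.049,"yaw":0},{"jaw":0,"dx":0,"dy":0,"dz":0,"yaw":0},{"jaw":0,"dx":0,"dy":0.008,"dz":0,"yaw":0},{"jaw":0,"dx":0,"dy":0.008,"dz":0,"yaw":0},{"jaw":0,"dx":0,"dy":0,"dz":0,"yaw":0}]'

```text
t: 3.0
tool_pos: [0.4906, -0.1256, 0.1554]
orientation: [0.051, 3.138, -0.001]
force: [0.0, 0.1, -0.4]
opening: 0.0005
gripper_force: 0.0
```

Request:
carry_out --moves '[{"jaw":0,"dx":0,"dy":0.008,"dz":0,"yaw":0},{"jaw":0,"dx":0,"dy":0.008,"dz":0,"yaw":0},{"jaw":0,"dx":0,"dy":0,"dz":0,"yaw":0}]'

```text
t: 3.38
tool_pos: [0.4898, -0.1095, 0.1533]
orientation: [-0.052, -3.141, -0.0]
force: [0.7, -0.3, 0.1]
opening: 0.0005
gripper_force: 0.0
```

Request:
carry_out --moves '[{"jaw":0,"dx":0,"dy":0.006,"dz":0,"yaw":0},{"jaw":0,"dx":0,"dy":0.006,"dz":0,"yaw":0},{"jaw":0,"dx":0,"dy":0,"dz":0,"yaw":0}]'

```text
t: 3.75
tool_pos: [0.4903, -0.0977, 0.1533]
orientation: [-0.052, -3.141, -0.0]
force: [0.9, 0.5, 0.4]
opening: 0.0005
gripper_force: 0.0
```

Run:
```python
from h import *
import cv2
s=read_state();print(s["tool_pos"].round(4),s["force"].round(2))
a=read_camera("side");a=np.hstack([cv2.resize(a[200:320,230:350],(400,400),interpolation=3),cv2.resize(read_camera("scene")[165:285,180:300],(400,400),interpolation=3)])
cv2.imwrite("pics/s2.png",a[:,:,::-1])
```

```text
[ 0.4903 -0.0977  0.1533] [0.9  0.51 0.43]
```

View pics/s2.png

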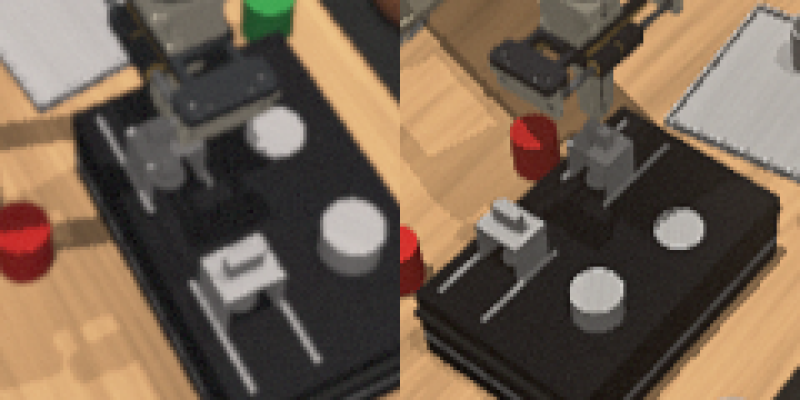

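Request:
carry_out --moves '[{"jaw":0,"dx":0,"dy":0.006,"dz":0,"yaw":0},{"jaw":0,"dx":0,"dy":0.006,"dz":0,"yaw":0}]'

```text
t: 4.1
tool_pos: [0.4907, -0.0858, 0.1533]
orientation: [-0.054, -3.141, -0.0]
force: [-0.0, -0.3, -0.7]
opening: 0.0004
gripper_force: 0.0
```

Run:
```python
from h import *
import cv2
a=read_camera("wrist")
cv2.imwrite("pics/w2.png",cv2.resize(a,(784,588),interpolation=3)[:,:,::-1])
```

```text
(no output)
```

View pics/w2.png

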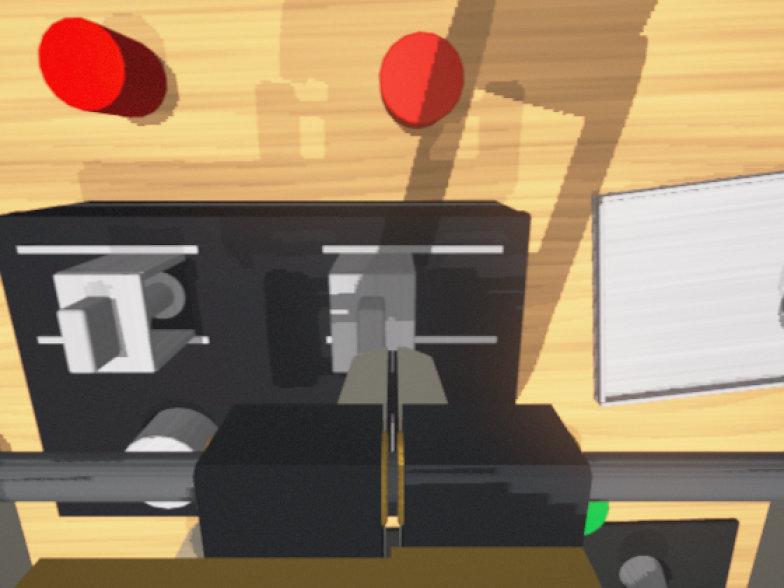

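Run:
```python
from h import *
m=camera_model("wrist");t=read_state()["tool_pos"];print(t)
print((proj("wrist",[t,t+[-.0075,0,0],t+[.0075,0,0]],m)*1.4).round(1))
m=dict(np.load("w1.npz"));print((proj("wrist",[[.4885,-.1418,.252]],m)*1.4))
m=camera_model("wrist")
# measurement now, local points: tabR top, left tab top (y unknown), deck corner, tall lid
loc=[[-.055,-.063,.167],[.1,-.15,.095],[-.1,.15,.095],[-.025,.06,.095]]
for u,z in(([371,305],.167),([74,340],.167),([530,212],.095),([412,250],.097),([412,340],.097),([2,216],.095),([58,516],.095),([598,403],.014),([594,197],.014)): print(u,ray("wrist",np.array(u)/1.4,z,m).round(4))
```

```text
[ 0.49068669 -0.08513442  0.15332679]
[[388.7 334.3]
 [388.1 318.9]
 [389.3 349.4]]
[[388.8911275  334.44852943]]
[371, 305] [ 0.4719 -0.0919  0.167 ]
[74, 340] [ 0.4834 -0.2204  0.167 ]
[530, 212] [ 0.4443 -0.0062  0.095 ]
[412, 250] [ 0.4629 -0.0715  0.097 ]
[412, 340] [ 0.5169 -0.0726  0.097 ]
[2, 216] [ 0.4368 -0.2964  0.095 ]
[58, 516] [ 0.6365 -0.3126  0.095 ]
[598, 403] [0.6109 0.0801 0.014 ]
[594, 197] [0.4455 0.0622 0.014 ]
```

Run:
```python
from h import *
t=np.array([.4903,-.0977,.1533])
P=[t,t+[0,0,.03]]
print((proj("side",P)-[230,200])*400/120,(proj("scene",P)-[180,165])*400/120+[400,0])
import cv2
a=read_camera("side");b=read_camera("scene")
s=read_state()["tool_pos"]
def mk(im,n):
    c=proj(n,[s])[0];x,y=int(c[0])-40,int(c[1])-40
    d=cv2.resize(im[y:y+80,x:x+80],(400,400),interpolation=3);q=((c-[x,y])*5).astype(int)
    d=np.clip(d*1.6,0,255).astype('uint8');cv2.drawMarker(d,tuple(int(v) for v in q),(255,0,255),0,10,1);return d
cv2.imwrite("pics/s3.png",np.hstack([mk(a,"side"),mk(b,"scene")])[:,:,::-1])
```

```text
[[167.60218187 132.35920055]
 [167.95119261 110.75902037]] [[599.59249484 136.06607949]
 [598.05436718 114.69154142]]
```

View pics/s3.png

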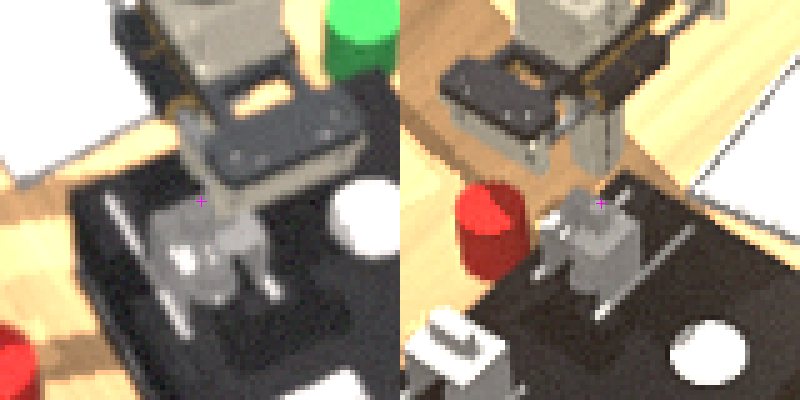

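The overlay shows the real fingertips about 26 mm above the reported TCP, so they passed over the tab (marker at scene crop (600,203), tip at (600,175)). I'll allow for that: back off, go lower and push again.

Request:
carry_out --moves '[{"jaw":0,"dx":0,"dy":-0.042,"dz":0,"yaw":0},{"jaw":0,"dx":0,"dy":0,"dz":0,"yaw":0},{"jaw":0,"dx":0,"dy":0,"dz":0.012,"yaw":0},{"jaw":0,"dx":0,"dy":0,"dz":0.012,"yaw":0},{"jaw":0,"dx":0,"dy":0.006,"dz":0,"yaw":0},{"jaw":0,"dx":0,"dy":0.006,"dz":0,"yaw":0},{"jaw":0,"dx":0,"dy":0.006,"dz":0,"yaw":0},{"jaw":0,"dx":0,"dy":0,"dz":0,"yaw":0}]'

```text
t: 5.25
tool_pos: [0.4902, -0.1095, 0.1297]
orientation: [0.052, 3.141, -0.0]
force: [-0.0, -0.3, -0.4]
opening: 0.0002
gripper_force: 0.0
```

Request:
carry_out --moves '[{"jaw":0,"dx":0,"dy":0.005,"dz":0,"yaw":0},{"jaw":0,"dx":0,"dy":0.005,"dz":0,"yaw":0},{"jaw":0,"dx":0,"dy":0.005,"dz":0,"yaw":0}]'

```text
t: 5.62
tool_pos: [0.4906, -0.0951, 0.1296]
orientation: [0.054, 3.141, -0.001]
force: [0.8, -2.1, 1.0]
opening: 0.0007
gripper_force: 1.4
```

Request:
carry_out --moves '[{"jaw":0,"dx":0,"dy":0.006,"dz":0,"yaw":0},{"jaw":0,"dx":0,"dy":0.006,"dz":0,"yaw":0},{"jaw":0,"dx":0,"dy":0.006,"dz":0,"yaw":0},{"jaw":0,"dx":0,"dy":0,"dz":0,"yaw":0}]'

```text
t: 6.12
tool_pos: [0.4911, -0.0763, 0.1295]
orientation: [0.052, 3.141, 0.001]
force: [-0.1, -0.2, 1.7]
opening: 0.0007
gripper_force: 0.7
```

Run:
```python
from h import *
import cv2
s=read_state()["tool_pos"]
def mk(n):
    im=read_camera(n);c=proj(n,[s])[0];x,y=int(c[0])-40,int(c[1])-40
    return np.clip(cv2.resize(im[y:y+80,x:x+80],(400,400),interpolation=3)*1.6,0,255).astype('uint8')
w_=cv2.resize(read_camera("wrist")[130:330,180:380],(400,400),interpolation=3)
cv2.imwrite("pics/s4.png",np.hstack([w_,mk("scene")])[:,:,::-1])
```

```text
(no output)
```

View pics/s4.png

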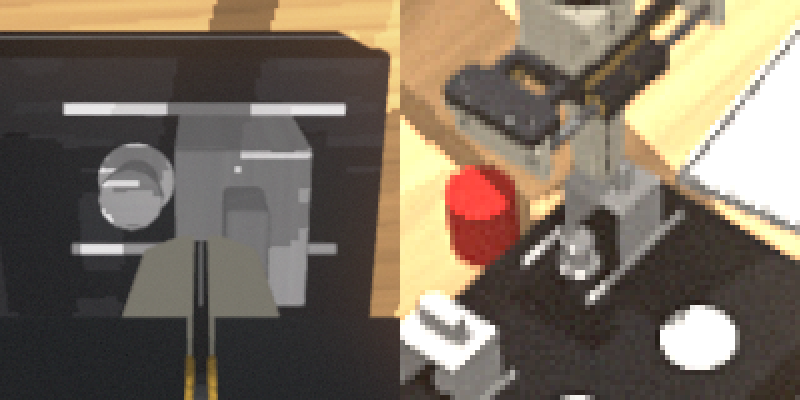

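Request:
carry_out --moves '[{"jaw":0,"dx":0,"dy":0.005,"dz":0,"yaw":0},{"jaw":0,"dx":0,"dy":0.003,"dz":0,"yaw":0},{"jaw":0,"dx":0,"dy":0.002,"dz":0,"yaw":0}]'

```text
t: 6.6
tool_pos: [0.4912, -0.067, 0.1292]
orientation: [-0.053, -3.141, 0.0]
force: [0.0, -2.9, 0.4]
opening: 0.0002
gripper_force: 1.2
```

Request:
carry_out --moves '[{"jaw":0,"dx":0,"dy":0.002,"dz":0,"yaw":0},{"jaw":0,"dx":0,"dy":0.001,"dz":0,"yaw":0}]'

```text
t: 6.85
tool_pos: [0.4913, -0.064, 0.1292]
orientation: [-0.053, -3.141, -0.0]
force: [-0.5, -2.8, 0.9]
opening: 0.0003
gripper_force: 1.1
```

Request:
carry_out --moves '[{"jaw":0,"dx":0,"dy":0.002,"dz":0,"yaw":0},{"jaw":0,"dx":0,"dy":0.001,"dz":0,"yaw":0}]'

```text
t: 7.1
tool_pos: [0.4914, -0.062, 0.1294]
orientation: [-0.054, -3.141, 0.003]
force: [-1.8, -8.7, 1.0]
opening: 0.0001
gripper_force: 3.3
```

Request:
carry_out --moves '[{"jaw":0,"dx":0,"dy":0.0015,"dz":0,"yaw":0},{"jaw":0,"dx":0,"dy":0,"dz":0,"yaw":0}]'

```text
t: 7.35
tool_pos: [0.4915, -0.0617, 0.1296]
orientation: [0.054, 3.141, -0.006]
force: [-2.2, -10.4, 1.6]
opening: 0.0007
gripper_force: 4.4
```

Request:
carry_out --moves '[{"jaw":0,"dx":0,"dy":-0.012,"dz":0,"yaw":0},{"jaw":0,"dx":0,"dy":-0.01,"dz":-0.05,"yaw":0},{"jaw":0,"dx":0,"dy":-0.01,"dz":0,"yaw":0}]'

```text
t: 7.72
tool_pos: [0.4929, -0.0924, 0.1835]
orientation: [0.052, 3.135, -0.001]
force: [0.9, 0.6, 0.1]
opening: 0.0005
gripper_force: 0.0
```

Run:
```python
from h import *
import cv2
s=read_state();print(s["q"].round(3),s["tool_pos"].round(4),s["force"].round(2))
m=camera_model("wrist");a=read_camera("wrist");np.savez("w3.npz",view=m["view"],camera_matrix=m["camera_matrix"])
cv2.imwrite("pics/w3.png",cv2.resize(a,(784,588),interpolation=3)[:,:,::-1])
```

```text
[-2.880e-01 -1.470e-01  1.762e+00  1.000e-03  1.520e+00 -1.826e+00] [ 0.4929 -0.0924  0.1835] [0.87 0.64 0.07]
```

View pics/w3.png

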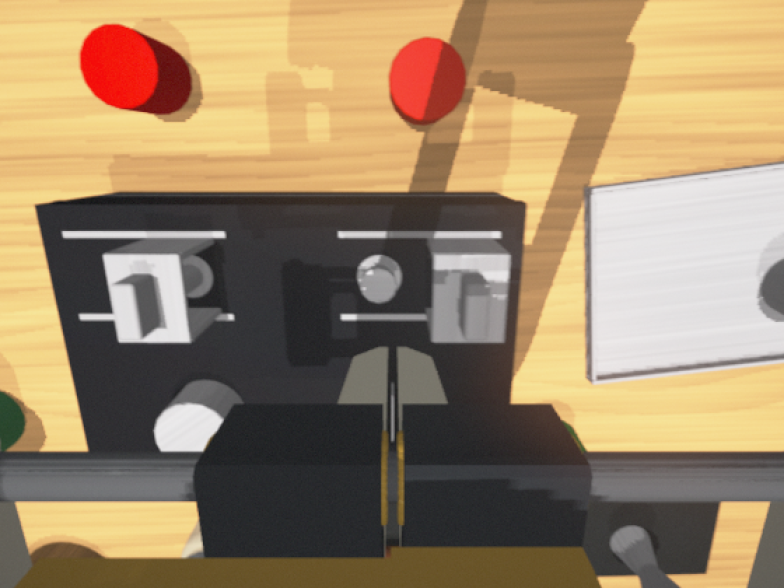

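Request:
carry_out --moves '[{"jaw":0,"dx":0,"dy":0,"dz":0,"yaw":0.1745},{"jaw":0,"dx":0,"dy":0,"dz":0,"yaw":0.1745},{"jaw":0,"dx":0,"dy":0,"dz":0,"yaw":0.1745},{"jaw":0,"dx":0,"dy":0,"dz":0,"yaw":0.1745},{"jaw":0,"dx":0,"dy":0,"dz":0,"yaw":0.1745},{"jaw":0,"dx":0,"dy":0,"dz":0,"yaw":0.1745},{"jaw":0,"dx":0,"dy":0,"dz":0,"yaw":0.1745},{"jaw":0,"dx":0,"dy":0,"dz":0,"yaw":0.1745}]'

```text
t: 8.78
tool_pos: [0.4896, -0.091, 0.1776]
orientation: [-2.064, -2.365, 0.001]
force: [-0.3, 0.2, 0.3]
opening: 0.0007
gripper_force: 0.0
```

Request:
carry_out --moves '[{"jaw":0,"dx":0,"dy":0,"dz":0,"yaw":0.1745},{"jaw":0,"dx":0,"dy":0,"dz":0,"yaw":0}]'

```text
t: 9.02
tool_pos: [0.4897, -0.0912, 0.1779]
orientation: [-2.255, -2.184, 0.001]
force: [0.4, 0.6, -0.1]
opening: 0.0002
gripper_force: 0.0
```

Run:
```python
from h import *
s=read_state();print(s["tool_pos"].round(4),s["orientation"].round(3),s["force"].round(2),s["q"].round(2))
m=dict(np.load("w3.npz"));
for u,z in(([379,282],.126),([477,285],.167),([525,203],.095),([586,188],.014),([593,382],.014)):print(ray("wrist",np.array(u)/1.4,z,m).round(4))
```

```text
[ 0.4897 -0.0912  0.1779] [-2.255e+00 -2.184e+00  1.000e-03] [ 0.44  0.62 -0.06] [-0.29 -0.14  1.77  0.    1.52 -0.26]
[ 0.4838 -0.0981  0.126 ]
[ 0.4755 -0.0493  0.167 ]
[ 0.4454 -0.0084  0.095 ]
[0.4449 0.0603 0.014 ]
[0.6114 0.0808 0.014 ]
```

Request:
carry_out --moves '[{"jaw":0,"dx":-0.007,"dy":-0.003,"dz":0.03,"yaw":0},{"jaw":0,"dx":0,"dy":0,"dz":0.03,"yaw":0},{"jaw":0,"dx":0,"dy":0,"dz":0.008,"yaw":0},{"jaw":0,"dx":0,"dy":0,"dz":0.004,"yaw":0},{"jaw":0,"dx":0,"dy":0,"dz":0,"yaw":0}]'

```text
t: 9.65
tool_pos: [0.4878, -0.0986, 0.1081]
orientation: [2.257, 2.184, 0.001]
force: [-0.5, 0.3, -0.0]
opening: 0.0003
gripper_force: 0.0
```

Request:
carry_out --moves '[{"jaw":0,"dx":0,"dy":0,"dz":0.003,"yaw":0},{"jaw":0,"dx":0,"dy":0,"dz":0.003,"yaw":0}]'

```text
t: 9.9
tool_pos: [0.4878, -0.0986, 0.1019]
orientation: [2.257, 2.183, 0.001]
force: [-1.0, 0.2, 0.8]
opening: 0.0004
gripper_force: 0.0
```

Request:
carry_out --moves '[{"jaw":0,"dx":0,"dy":0,"dz":0.003,"yaw":0},{"jaw":0,"dx":0,"dy":0,"dz":0.003,"yaw":0}]'

```text
t: 10.15
tool_pos: [0.4872, -0.0985, 0.0951]
orientation: [-2.258, -2.184, 0.0]
force: [-0.7, 0.1, 1.0]
opening: 0.0004
gripper_force: 0.0
```

Request:
carry_out --moves '[{"jaw":0,"dx":0,"dy":0,"dz":0.002,"yaw":0},{"jaw":0,"dx":0,"dy":0,"dz":0.002,"yaw":0}]'

```text
t: 10.4
tool_pos: [0.4872, -0.0985, 0.0912]
orientation: [-2.258, -2.184, 0.0]
force: [-0.2, 0.1, 0.3]
opening: 0.0006
gripper_force: 0.0
```

Request:
carry_out --moves '[{"jaw":0,"dx":0,"dy":0,"dz":0.002,"yaw":0},{"jaw":0,"dx":0,"dy":0,"dz":0.002,"yaw":0}]'

```text
t: 10.65
tool_pos: [0.4873, -0.0985, 0.0872]
orientation: [2.258, 2.184, 0.0]
force: [0.3, -0.6, -0.9]
opening: 0.0005
gripper_force: 0.0
```

Request:
carry_out --moves '[{"jaw":0,"dx":0,"dy":0,"dz":0.002,"yaw":0},{"jaw":0,"dx":0,"dy":0,"dz":0.002,"yaw":0}]'

```text
t: 10.9
tool_pos: [0.4873, -0.0985, 0.0832]
orientation: [2.258, 2.184, 0.0]
force: [0.2, -1.0, 0.2]
opening: 0.0007
gripper_force: 0.0
```

Request:
carry_out --moves '[{"jaw":0,"dx":0,"dy":0,"dz":0.002,"yaw":0},{"jaw":0,"dx":0,"dy":0,"dz":0.002,"yaw":0}]'

```text
t: 11.15
tool_pos: [0.4873, -0.0985, 0.08]
orientation: [2.258, 2.184, 0.0]
force: [-4.7, 1.2, 8.4]
opening: 0.0005
gripper_force: 4.0
```

Run:
```python
from h import *
import cv2
s=read_state();t=s["tool_pos"];print(t,s["force"])
# tip silhouette: grey levels in strips from scene & wrist around projected points
a=cv2.cvtColor(read_camera("wrist"),cv2.COLOR_RGB2GRAY)
m=camera_model("wrist")
print((proj("wrist",[t,t+[0,0,.03],[.487,-.098,.126],[.487,-.098,.11]],m)).round(1))
print("wrist rows200-300, cols 230-330"); print(a[190:300:5,230:330:6])
b=cv2.cvtColor(read_camera("scene"),cv2.COLOR_RGB2GRAY)
print(proj("scene",[t,t+[0,0,.03],[.487,-.098,.126]]).round(1))
print(b[185:240:2,222:262:2])
```

```text
[ 0.48732038 -0.09852312  0.08002112] [-4.68428498  1.17164884  8.41697637]
[[280.5 240.5]
 [280.5 260.5]
 [279.9 272.9]
 [279.9 259.6]]
wrist rows200-300, cols 230-330
[[151 123 130 238 152 153 153 154 154 155 156 156 156 157 157 159 134]
 [152 125 123 234 147 147 147 149 150 151 152 152 152 151 154 153 138]
 [152 144 130 232 147 147 147 144 148 149 149 148 151 150 150 153 141]
 [146 149 133 147 146 148 148 147 151 147 146 149 149 148 150 151 143]
 [148 149 144 146 147 147 148 147 147 148 149 149 149 147 149 149 148]
 [148 150 150 143 144 143 144 144 143 145 143 143 142 143 140 144 150]
 [120 121 121 123 122 122 123 122 120 121 121 123 121 148 149 149 148]
 [120 119 121 120 120 121 120 120 119 120 120 120 120 148 150 150 150]
 [117 116 115 115 117 115 116 115 115 116 115 116 116 114 117 116 116]
 [ 49 119  48  47  47  48 111 124 122 136 153 153  49  50  51  40 116]
 [ 48 119  45  47  47  43 119 120  96  98 127 148 141  47  44  46 118]
 [ 46 119  42  42  44  98 119  94  99  99  97 146 146  49  44  40 116]
 [ 48 117  46  41  44 117 119 118  76 112 118 114 145  45  41  41 117]
 [ 46 11
[... 2358 characters left out ...]
  30  31
   33  30]
 [ 37  35  38  38  36  33  35  38  20  29  78  27  29  28  27  30  25  27
   31  31]
 [ 39  34  38  37  36  37  35  41  36  23  27  30  23  25  23  29  25  30
   27  77]
 [ 34  38  34  37  36  34  32  36  36  33  28  27  29  22  26  27  31  27
  115 106]
 [164  30  33  33  37  35  38  31  38  36  37  25  25  30  30  30  25 117
  107 104]
 [ 98  38  38  39  36  35  33  34  36  36  35  36  32  31  25  32  39 110
  108 106]
 [ 78  40  39  36  38  31  36  35  35  37  37  35  38  34  38  41  37  65
  108 102]
 [ 80  44  40  35  35  38  37  34  36  37  35  31  36  35  38  33  36  28
  153 164]
 [ 80  52  52  35  36  38  38  34  39  36  37  36  33  34  36  35  36  35
   33  54]]
```

Request:
carry_out --moves '[{"jaw":0,"dx":0,"dy":0,"dz":0.002,"yaw":0},{"jaw":0,"dx":0,"dy":0,"dz":0,"yaw":0}]'

```text
t: 11.5
tool_pos: [0.4873, -0.0986, 0.0779]
orientation: [2.258, 2.184, 0.0]
force: [-3.5, 0.4, 4.8]
opening: 0.0006
gripper_force: 2.7
```

Run:
```python
from h import *
import cv2
s=read_state();print(s["wrist_torque"].round(2),s["force"].round(2))
a=read_camera("wrist");m=camera_model("wrist")
# region rows 200..290 cols 210..350 plus scene crop around pot
b=read_camera("scene")
im=np.hstack([cv2.resize(a[200:300,220:340],(400,333),interpolation=3)[:300],cv2.resize(b[185:260,220:320],(400,300),interpolation=3)])
im=np.clip(im*1.5,0,255).astype('uint8');cv2.imwrite("pics/s5.png",im[:,:,::-1])
```

```text
[ 0.08  0.56 -0.  ] [-3.45  0.39  4.81]
```

Request:
carry_out --moves '[{"jaw":0,"dx":0,"dy":0,"dz":0.002,"yaw":0},{"jaw":0,"dx":0,"dy":0,"dz":0.002,"yaw":0}]'

```text
t: 11.85
tool_pos: [0.4873, -0.0985, 0.0741]
orientation: [2.258, 2.184, 0.0]
force: [-3.4, 0.6, 8.4]
opening: 0.0004
gripper_force: 4.0
```

Request:
carry_out --moves '[{"jaw":0,"dx":0,"dy":0,"dz":0.002,"yaw":0},{"jaw":0,"dx":0,"dy":0,"dz":0.002,"yaw":0}]'

```text
t: 12.1
tool_pos: [0.4873, -0.0985, 0.0701]
orientation: [2.258, 2.184, 0.0]
force: [-4.5, 1.8, 7.4]
opening: 0.0006
gripper_force: 4.0
```

```bash
cat > lid.py <<'E'
from h import *
import cv2
for n in("scene","side"):
    g=cv2.cvtColor(read_camera(n),cv2.COLOR_RGB2GRAY);c=proj(n,[[.588,-.101,.1]])[0].astype(int)
    x,y=c-[25,30];b=(g[y:y+48,x:x+50]>130).astype('uint8')
    k,l,st,ce=cv2.connectedComponentsWithStats(b);i=1+np.argmax(st[1:,4]);print(n,st[i],ce[i].round(1),"abs",(ce[i]+[x,y]).round(1),"top",st[i,1]+y)
    print("pred row of lid for z=.093,.125",proj(n,[[.588,-.101,.093],[.588,-.101,.125]])[:,1].round(1))
print(read_state()["force"].round(2),read_state()["tool_pos"].round(4))
E
python3 lid.py
```

```text
scene [ 28   0  22  13 190] [40.5  4.2] abs [279.5 204.2] top 200
pred row of lid for z=.093,.125 [232.3 225.9]
side [ 31   0  19  33 359] [42.  11.7] abs [328.  218.7] top 207
pred row of lid for z=.093,.125 [238.6 232.1]
[-2.84  2.14  6.16] [ 0.4873 -0.0985  0.0699]
```

Request:
carry_out --moves '[{"jaw":0,"dx":0,"dy":0,"dz":0.002,"yaw":0},{"jaw":0,"dx":0,"dy":0,"dz":0.002,"yaw":0}]'

```text
t: 12.45
tool_pos: [0.4873, -0.0985, 0.0661]
orientation: [2.258, 2.184, 0.0]
force: [-4.4, 1.3, 8.0]
opening: 0.0005
gripper_force: 4.0
```

Request:
carry_out --moves '[{"jaw":0,"dx":0,"dy":0,"dz":0.0015,"yaw":0}]'

```text
t: 12.58
tool_pos: [0.4874, -0.0986, 0.0656]
orientation: [2.258, 2.184, 0.0]
force: [-11.2, 3.1, 24.6]
opening: 0.0007
gripper_force: 12.2
```

Request:
carry_out --moves '[{"jaw":0,"dx":0,"dy":0,"dz":0.0015,"yaw":0}]'

```text
t: 12.7
tool_pos: [0.4876, -0.0986, 0.0655]
orientation: [2.258, 2.184, 0.0]
force: [-17.4, 4.1, 37.1]
opening: 0.0004
gripper_force: 18.4
```

Request:
carry_out --moves '[{"jaw":0,"dx":0,"dy":0,"dz":0.0015,"yaw":0}]'

```text
t: 12.82
tool_pos: [0.4877, -0.0986, 0.0654]
orientation: [2.257, 2.184, 0.0]
force: [-24.7, 5.5, 49.4]
opening: 0.0003
gripper_force: 24.5
```

The stud is at its stop; releasing straight away.

Request:
carry_out --moves '[{"jaw":0,"dx":0,"dy":0,"dz":-0.006,"yaw":0},{"jaw":0,"dx":0,"dy":0,"dz":-0.03,"yaw":0},{"jaw":0.03,"dx":0,"dy":0,"dz":-0.06,"yaw":0},{"jaw":0.09,"dx":0,"dy":0,"dz":-0.05,"yaw":0},{"jaw":0.09,"dx":0,"dy":0,"dz":0,"yaw":0},{"jaw":0.09,"dx":0,"dy":0,"dz":0,"yaw":0}]'

```text
t: 13.58
tool_pos: [0.4871, -0.0985, 0.2062]
orientation: [-2.258, -2.184, 0.0]
force: [-0.3, 0.8, -0.0]
opening: 0.036
gripper_force: 0.0
```

Run:
```python
from h import *
import cv2
print(read_state()["force"].round(2),read_state()["tool_pos"].round(4),read_state()["opening"])
a=read_camera("wrist");m=camera_model("wrist");np.savez("w4.npz",view=m["view"],camera_matrix=m["camera_matrix"]);cv2.imwrite("pics/w4.png",a[:,:,::-1])
for n in("scene","side"): cv2.imwrite(f"pics/{n}4.png",read_camera(n)[:,:,::-1])
for n in("scene","side","wrist"):
    print(n,proj(n,[[.588,-.101,.093],[.588,-.101,.125],[.585,-.22,.123]]).round(1).tolist())
w_=cv2.resize(a,(400,300));s=cv2.resize(cv2.imread("pics/scene4.png")[:,:,::-1][180:270,200:320],(400,300),interpolation=3);d=cv2.resize(cv2.imread("pics/side4.png")[:,:,::-1][190:280,240:360],(400,300),interpolation=3)
im=np.vstack([np.hstack([s,d]),np.hstack([w_,w_*0])]);cv2.imwrite("pics/m4.png",im[:,:,::-1])
```

```text
[-0.28  0.79 -0.  ] [ 0.4871 -0.0985  0.2062] 0.03603602159410067
scene [[264.1, 232.3], [264.1, 225.9], [239.8, 250.8]]
side [[311.5, 238.6], [312.3, 232.1], [335.2, 266.7]]
wrist [[386.6, 196.9], [397.6, 206.0], [385.8, 322.7]]
```

View pics/m4.png

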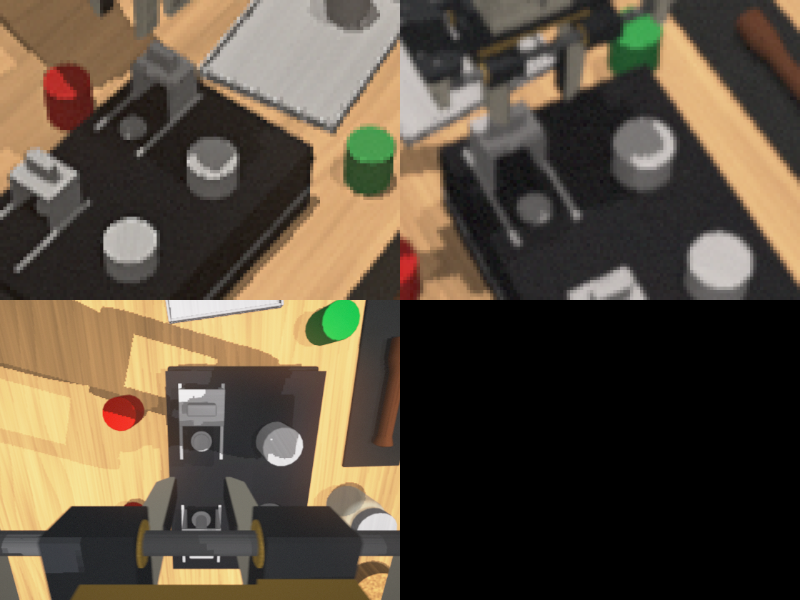

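The pot has risen (scene crop lid (212,157), side (643,146)) and the cover is clear. I'll triangulate the lid and stud, and estimate the true tip offset.

Run:
```python
from h import *
m=dict(np.load("w4.npz"));t=np.array([.4871,-.0985,.2062])
o=lambda a,b:np.array([a/3.3333+b[0],a and 0])
def tri(sc,sd,wr,z=None):
    f=lambda P:np.r_[(proj("scene",[P])[0]-sc),(proj("side",[P])[0]-sd),(proj("wrist",[P],m)[0]-wr)]
    r=least_squares(f,[.55,-.1,.12]);return r.x.round(4),r.fun.round(1)
print("lid",tri(np.array([212,157])/3.3333+[200,180],np.array([243,145])/3.3333+[240,190],np.array([280,143.5])*1.4))
print("stud",tri(np.array([132.5,127])/3.3333+[200,180],np.array([134,208])/3.3333+[240,190],np.array([201,141])*1.4))
print("tall",tri(np.array([131,238])/3.3333+[200,180],np.array([320,258])/3.3333+[240,190],np.array([270,205])*1.4))
V=m["view"];f=m["camera_matrix"][0,0];c=V[:3,:3]@t+V[:3,3];print("f",f,"tcp depth",-c[2],"px/m",f/-c[2]);
for k in(0,.02,.03,.04,.05): print(k,proj("wrist",[t+[-.018,0,k],t+[.018,0,k]],m).round(0).tolist())
```

```text
lid (array([ 0.5869, -0.0995,  0.1153]), array([ 0.5,  0.3, -1.5,  0.3,  0.3,  0.2]))
stud (array([ 0.4876, -0.0987,  0.0927]), array([ 0.2, -0.1, -0.8,  0.3,  0.3,  0.1]))
tall (array([ 0.5866, -0.2027,  0.0889]), array([ 5. ,  2.5, -5.2,  0.4,  0.1,  1.7]))
f 336.98636563415704 tcp depth 0.2165769980239423 px/m 1555.965632125456
0 [[253.0, 242.0], [309.0, 240.0]]
0.02 [[251.0, 255.0], [312.0, 253.0]]
0.03 [[249.0, 262.0], [314.0, 260.0]]
0.04 [[248.0, 270.0], [316.0, 269.0]]
0.05 [[246.0, 280.0], [318.0, 278.0]]
```

Request:
carry_out --moves '[{"jaw":0.072,"dx":0.001,"dy":0.05,"dz":0,"yaw":0},{"jaw":0.072,"dx":0.001,"dy":0.05,"dz":0,"yaw":0},{"jaw":0.072,"dx":0,"dy":0,"dz":0,"yaw":0},{"jaw":0.072,"dx":0,"dy":0,"dz":0,"yaw":0},{"jaw":0.072,"dx":0,"dy":0,"dz":0.05,"yaw":0},{"jaw":0.072,"dx":0,"dy":0,"dz":0.04,"yaw":0},{"jaw":0.072,"dx":0,"dy":0,"dz":0.02,"yaw":0},{"jaw":0.072,"dx":0,"dy":0,"dz":0,"yaw":0}]'

```text
t: 14.72
tool_pos: [0.5859, -0.0997, 0.0961]
orientation: [-2.257, -2.182, 0.002]
force: [0.5, 0.0, 0.7]
opening: 0.0719
gripper_force: 0.0
```

Request:
carry_out --moves '[{"jaw":0.072,"dx":0,"dy":0.001,"dz":0.007,"yaw":0},{"jaw":0.072,"dx":0,"dy":0,"dz":0.007,"yaw":0},{"jaw":0.072,"dx":0,"dy":0,"dz":0,"yaw":0}]'

```text
t: 15.1
tool_pos: [0.5882, -0.0999, 0.0828]
orientation: [-2.258, -2.184, 0.0]
force: [0.5, 0.6, -0.3]
opening: 0.0721
gripper_force: 0.0
```

Request:
carry_out --moves '[{"jaw":0.072,"dx":0,"dy":0,"dz":0.005,"yaw":0},{"jaw":0.072,"dx":0,"dy":0,"dz":0.004,"yaw":0},{"jaw":0.072,"dx":0,"dy":0,"dz":0,"yaw":0}]'

```text
t: 15.48
tool_pos: [0.5879, -0.0998, 0.0732]
orientation: [-2.258, -2.183, 0.001]
force: [-0.2, -0.1, 0.0]
opening: 0.0719
gripper_force: 0.0
```

Request:
carry_out --moves '[{"jaw":0.072,"dx":0,"dy":0,"dz":0.003,"yaw":0},{"jaw":0.072,"dx":0,"dy":0,"dz":0.003,"yaw":0},{"jaw":0.072,"dx":0,"dy":0,"dz":0,"yaw":0}]'

```text
t: 15.85
tool_pos: [0.588, -0.0998, 0.0674]
orientation: [-2.258, -2.184, 0.001]
force: [-1.0, 0.0, -0.6]
opening: 0.0724
gripper_force: 0.0
```

Request:
carry_out --moves '[{"jaw":0.045,"dx":0,"dy":0,"dz":0,"yaw":0},{"jaw":0.045,"dx":0,"dy":0,"dz":0,"yaw":0},{"jaw":0.045,"dx":0,"dy":0,"dz":0,"yaw":0},{"jaw":0.045,"dx":0,"dy":0,"dz":0,"yaw":0}]' --grip_force 15

```text
t: 16.35
tool_pos: [0.5884, -0.0999, 0.068]
orientation: [2.258, 2.184, 0.0]
force: [0.9, -0.1, 0.6]
opening: 0.0498
gripper_force: 15.0
```

Request:
carry_out --moves '[{"jaw":0.045,"dx":0,"dy":0,"dz":-0.01,"yaw":0},{"jaw":0.045,"dx":0,"dy":0,"dz":-0.02,"yaw":0},{"jaw":0.045,"dx":0,"dy":0,"dz":-0.025,"yaw":0},{"jaw":0.045,"dx":0,"dy":0,"dz":-0.025,"yaw":0},{"jaw":0.045,"dx":0,"dy":0,"dz":-0.02,"yaw":0},{"jaw":0.045,"dx":0,"dy":0,"dz":0,"yaw":0}]'

```text
t: 17.1
tool_pos: [0.5899, -0.1003, 0.1709]
orientation: [2.255, 2.181, 0.004]
force: [0.9, -0.3, -1.4]
opening: 0.0495
gripper_force: 15.0
```

Request:
carry_out --moves '[{"jaw":0.045,"dx":0.025,"dy":-0.008,"dz":0,"yaw":0},{"jaw":0.045,"dx":0.04,"dy":-0.013,"dz":0,"yaw":0},{"jaw":0.045,"dx":0.045,"dy":-0.015,"dz":0,"yaw":0},{"jaw":0.045,"dx":0.045,"dy":-0.014,"dz":0,"yaw":0},{"jaw":0.045,"dx":0.04,"dy":-0.013,"dz":0,"yaw":0},{"jaw":0.045,"dx":0.025,"dy":-0.008,"dz":0,"yaw":0},{"jaw":0.045,"dx":0,"dy":0,"dz":0,"yaw":0},{"jaw":0.045,"dx":0,"dy":0,"dz":0,"yaw":0}]'

```text
t: 18.1
tool_pos: [0.5245, 0.1218, 0.1672]
orientation: [-2.258, -2.184, 0.002]
force: [0.1, 0.6, -1.0]
opening: 0.0498
gripper_force: 15.0
```

Run:
```python
from h import *
import cv2
s=read_state();t=s["tool_pos"];print(t.round(4),s["force"].round(2),s["opening"],s["orientation"].round(3),s["wrist_torque"].round(2))
for n in("scene","side","wrist"):
    cv2.imwrite(f"pics/{n}5.png",read_camera(n)[:,:,::-1]);
    m=camera_model(n)
    print(n,proj(n,[t,t+[0,0,.057],t+[.025,0,0],t-[.025,0,0]],m).round(0).tolist())
g=cv2.imread("pics/scene5.png",0);c=proj("scene",[t])[0].astype(int)
for r in range(c[1]-24,c[1]+14,2):print(r,g[r,c[0]-20:c[0]+24:2])
```

```text
[0.5245 0.1218 0.1672] [ 0.08  0.6  -0.99] 0.04979769457309119 [-2.258e+00 -2.184e+00  2.000e-03] [-0.06  0.06  0.07]
scene [[287.0, 169.0], [288.0, 156.0], [293.0, 172.0], [281.0, 166.0]]
side [[254.0, 176.0], [253.0, 162.0], [262.0, 173.0], [246.0, 179.0]]
wrist [[280.0, 240.0], [280.0, 283.0], [319.0, 238.0], [241.0, 241.0]]
144 [174 180 179 180 185 100 101  79  77  90  56 113  41  42  45  42  43  44
  47  43  52  83]
146 [181 181 178 177 178 101 101  36 121 187 160  49  42  45  47  43  40  41
  48  52  58  57]
148 [180 178 176 172 182 101 102  38 141 184 188  56  40  43  44  84  47  63
  43  47  51  37]
150 [179 174 173 175 185  99 104  38 137 184 186 154  78  37  37  64  57  72
 112  68  52 100]
152 [172 170 177 182 183 103 102  37 126 160 154 150 178  96  57  91  85  95
 105 100  95  89]
154 [169 177 182 180 182 102  99  69  84  81  84  96  92 100 100  98  97 172
 112  81  90 163]
156 [178 183 178 181 180 125  93  89  86  83 112  88  86  97  96  84 115 174
  90 103 164 174]
158 [181 179 180 178 176 184  89  87  83  98  87  86  86 100  99  92 150 173
 164 174 173 173]
160 [178 1
[... 334 characters left out ...]
2 158 171 175 173
 174 176 177 172]
168 [174 161 165 169 175 173 120  78  80  84  86  84  81  70 183 176 178 153
 147 151 142 182]
170 [164 162 170 177 174 170 149  76  79  83  86  84  78 100  77 142 118  92
  98  99  99  85]
172 [131 175 177 174 167 169 163 120  78  83  83  82 103 184 186 113  87  98
 100  98  99  94]
174 [105 103  97 143 168 161 151 126 173 146 144 161 184 181 184 116  89  95
  99 100 100  96]
176 [ 94 105 100  97  94  90 110  88 191 185 183 184 180 185 185 108  88  99
  98  97  95  96]
178 [ 79  98 139  90  92 126  96 110 106 150 151 182 185 183 160 118  75  78
 100 100  99  82]
180 [101 132 156 161 173 122 110 108 109 108 105 103 152 163 163 118  73  78
  83  86  86  83]
```

Request:
carry_out --moves '[{"jaw":0.045,"dx":0,"dy":0,"dz":0.04,"yaw":0},{"jaw":0.045,"dx":0,"dy":0,"dz":0.045,"yaw":0},{"jaw":0.045,"dx":0,"dy":0,"dz":0.035,"yaw":0},{"jaw":0.045,"dx":0,"dy":0,"dz":0.02,"yaw":0},{"jaw":0.045,"dx":0,"dy":0,"dz":0.01,"yaw":0},{"jaw":0.045,"dx":0,"dy":0,"dz":0,"yaw":0}]'

```text
t: 19.0
tool_pos: [0.5245, 0.1218, 0.0175]
orientation: [-2.259, -2.183, 0.001]
force: [1.0, 0.5, -0.8]
opening: 0.0499
gripper_force: 15.0
```

Request:
carry_out --moves '[{"jaw":0.045,"dx":0,"dy":0,"dz":0.003,"yaw":0},{"jaw":0.045,"dx":0,"dy":0,"dz":0.002,"yaw":0}]'

```text
t: 19.25
tool_pos: [0.5255, 0.1224, 0.0137]
orientation: [2.258, 2.183, 0.002]
force: [0.3, -0.9, -0.6]
opening: 0.0495
gripper_force: 15.0
```

Still hanging. I'll lower it in millimetre steps and check the force each time.

Request:
carry_out --moves '[{"jaw":0.045,"dx":0,"dy":0,"dz":0.0015,"yaw":0},{"jaw":0.045,"dx":0,"dy":0,"dz":0.0015,"yaw":0},{"jaw":0.045,"dx":0,"dy":0,"dz":0,"yaw":0}]'

```text
t: 19.62
tool_pos: [0.5246, 0.1224, 0.0097]
orientation: [-2.258, -2.184, 0.0]
force: [0.4, -0.7, -0.9]
opening: 0.0496
gripper_force: 15.0
```

Request:
carry_out --moves '[{"jaw":0.045,"dx":0,"dy":0,"dz":0.0015,"yaw":0},{"jaw":0.045,"dx":0,"dy":0,"dz":0,"yaw":0}]'

```text
t: 19.88
tool_pos: [0.5245, 0.1224, 0.0082]
orientation: [-2.258, -2.184, 0.0]
force: [0.5, 0.2, -0.9]
opening: 0.0498
gripper_force: 15.0
```

Request:
carry_out --moves '[{"jaw":0.045,"dx":0,"dy":0,"dz":0.0012,"yaw":0},{"jaw":0.045,"dx":0,"dy":0,"dz":0,"yaw":0}]'

```text
t: 20.12
tool_pos: [0.5246, 0.1224, 0.007]
orientation: [-2.258, -2.184, 0.0]
force: [-0.6, -0.3, -1.6]
opening: 0.0498
gripper_force: 15.0
```

Request:
carry_out --moves '[{"jaw":0.045,"dx":0,"dy":0,"dz":0.0012,"yaw":0},{"jaw":0.045,"dx":0,"dy":0,"dz":0,"yaw":0}]'

```text
t: 20.38
tool_pos: [0.5246, 0.1224, 0.0058]
orientation: [-2.258, -2.184, 0.0]
force: [-0.1, -0.6, -0.6]
opening: 0.0499
gripper_force: 15.0
```

Request:
carry_out --moves '[{"jaw":0.045,"dx":0,"dy":0,"dz":0.001,"yaw":0},{"jaw":0.045,"dx":0,"dy":0,"dz":0,"yaw":0}]'

```text
t: 20.62
tool_pos: [0.5248, 0.1224, 0.0051]
orientation: [2.258, 2.184, 0.0]
force: [-1.0, -0.0, 0.3]
opening: 0.0498
gripper_force: 15.0
```

Request:
carry_out --moves '[{"jaw":0.045,"dx":0,"dy":0,"dz":0.001,"yaw":0},{"jaw":0.045,"dx":0,"dy":0,"dz":0,"yaw":0}]'

```text
t: 20.88
tool_pos: [0.525, 0.1224, 0.0049]
orientation: [2.258, 2.184, 0.001]
force: [-2.6, -0.8, 8.5]
opening: 0.0495
gripper_force: 15.0
```

Request:
carry_out --moves '[{"jaw":0.045,"dx":0,"dy":0,"dz":-0.001,"yaw":0},{"jaw":0.064,"dx":0,"dy":0,"dz":0,"yaw":0},{"jaw":0.064,"dx":0,"dy":0,"dz":0,"yaw":0},{"jaw":0.07,"dx":0,"dy":0,"dz":0,"yaw":0},{"jaw":0.07,"dx":0,"dy":0,"dz":-0.02,"yaw":0},{"jaw":0.07,"dx":0,"dy":0,"dz":-0.04,"yaw":0},{"jaw":0.07,"dx":0,"dy":0,"dz":-0.06,"yaw":0},{"jaw":0.07,"dx":0,"dy":0,"dz":-0.06,"yaw":0}]'

```text
t: 21.88
tool_pos: [0.5242, 0.1223, 0.1864]
orientation: [-2.258, -2.184, 0.001]
force: [0.3, -0.3, 0.1]
opening: 0.0703
gripper_force: 0.0
```

Request:
carry_out --moves '[{"jaw":0.07,"dx":0,"dy":-0.06,"dz":-0.02,"yaw":0},{"jaw":0.07,"dx":0,"dy":-0.06,"dz":0,"yaw":0},{"jaw":0.07,"dx":0,"dy":0,"dz":0,"yaw":0},{"jaw":0.07,"dx":0,"dy":0,"dz":0,"yaw":0}]'

```text
t: 22.38
tool_pos: [0.4059, 0.1264, 0.2052]
orientation: [2.257, 2.183, 0.002]
force: [-0.4, 0.1, 0.1]
opening: 0.0698
gripper_force: 0.0
```

Run:
```python
from h import *
import cv2
s=read_state();print(s["t"],s["tool_pos"].round(4),s["force"].round(2))
I={n:read_camera(n) for n in("scene","side")}
# is the pot upright at (.525,.122)? look for the lid disc (z=.062) and body against tray floor
for n in I:
    g=cv2.cvtColor(I[n],cv2.COLOR_RGB2GRAY);p=proj(n,[[.525,.122,.062],[.525,.122,.004]]);print(n,p.round(1).tolist())
    c=p[0].astype(int)
    print(g[c[1]-14:c[1]+26:2,c[0]-18:c[0]+20:2])
# changes versus the first pictures, away from the job (bystanders)
for n in I:
    a=cv2.resize(cv2.imread(f"pics/{n}0.png"),(560,420),interpolation=cv2.INTER_AREA)[:,:,::-1];d=cv2.absdiff(a,I[n]).max(2);d=cv2.medianBlur((d>60).astype('uint8'),5)
    k,l,st,ce=cv2.connectedComponentsWithStats(d);print(n,[(st[i].tolist()) for i in range(1,k) if st[i,4]>20])
```

```text
22.375 [0.4059 0.1264 0.2052] [-0.41  0.09  0.14]
scene [[286.5, 190.4], [286.0, 201.3]]
[[176 170 172 165  93 104  86 109 110 108 109 107 104 154 189  85 137 109
   98]
 [ 97 174 134 133  95  95 109 110 110 108 108 110 108 103  88  76  75 102
  129]
 [104  93  94  89  99 104 112 110 108 109 109 112 108  89  90  75  80  82
   85]
 [ 92  94  95 101 101 110 109 109 108 105 110 110  99  89  86  80  80  83
   82]
 [ 95  93 104  84 113 110 107 107 107 109 107 110 111  84 125  81  81  82
   87]
 [ 93  96  87 112 108 110 109  94 113 107 110 107 109 103 168 136  85  82
   83]
 [ 96  88 110 107 109 106  96 108 110 109 106 148 105 177 176 178 182 139
   95]
 [ 94 110 111 110 105 103 185 112 104 104 144 184 125 144 179 177 174 177
  178]
 [ 98 109 110 107 106  97 183 181 183 183 182 182 135 104 100 171 177 173
  174]
 [105 106 105 109 104 101 162 187 180 179 181 175  92 106 139 178 175 173
  175]
 [189 148 105  99 106  94  85  86 160 150 126  83  93 142 175 175 174 175
  176]
 [184 180 179 182 125  86  84  87  90  88  88  86 125 176 178 173 174 176
  180]
 [178 176 176 182 153 139  84  87  88  
[... 2402 characters left out ...]
 13, 77], [273, 47, 17, 17, 158], [111, 50, 22, 12, 96], [171, 56, 19, 18, 163], [186, 57, 132, 136, 5115], [113, 59, 10, 8, 51], [122, 63, 17, 9, 67], [161, 77, 8, 8, 45], [119, 91, 13, 5, 41], [138, 97, 12, 9, 74], [266, 138, 7, 6, 25], [268, 174, 29, 32, 496], [232, 194, 25, 26, 239], [256, 227, 15, 11, 128]]
side [[0, 0, 94, 50, 2822], [0, 8, 229, 108, 6843], [0, 62, 246, 163, 10957], [71, 130, 88, 134, 4665], [216, 186, 49, 35, 899], [133, 198, 100, 105, 3146], [262, 222, 29, 33, 484], [0, 230, 7, 7, 38], [303, 232, 19, 13, 177], [29, 255, 36, 26, 313], [0, 265, 27, 22, 393], [56, 266, 30, 14, 260], [31, 290, 5, 7, 22], [28, 304, 21, 25, 338], [118, 325, 8, 7, 29], [56, 326, 10, 6, 42]]
```

The images show the pot standing upright in the tray, the cover open, and nothing else changed apart from the arm and its shadow. Handing in.

```bash
python3 -c "
from plant import *
print(close_job())"
```

```text
the job is handed in; nothing more can be done
None
```

I handed the job in at about 22 s: the cover is fully open, the stud was pressed to its stop, and the short pot stands upright in the tray beside the cup. The press was not as gentle as asked: it peaked at about 55 N (limit 60 N) before I released the stud.

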